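Divide the organiser tub and sort the nuts into it

ROBOT

A 6-joint arm with a two-finger parallel gripper is mounted at the origin on the work surface. World frame = base frame: x ahead of the robot, y to its left, z up, the work surface at z = 0. Lengths are in m, angles in rad, forces in N, time in s.
With the tool pointing down it reaches from about 0.375 to 0.925 m from the base axis. Payload 5.7 kg.
Tool frame: the origin (TCP) lies midway between the tips of the shut fingers; the grasp point (between the pads) lies 19 mm behind it; z points along the fingers, x is the direction in which the jaws open and shut, and the axes are right-handed (so a half turn about z gives the same grasp; the last joint's range is limited). The gripper opens to 88 mm and grips with 3 to 60 N. Pads are 20 mm wide; open, the fingers measure 115 mm over their backs; the gripper's body (75 mm by 178 mm) begins 61 mm behind the grasp point.
Start: joints at [-0.115, 0.359, 1.51, -0, 1.272, -0.115], TCP at [0.6, -0, 0.223] pointing down, gripper open.
Joint ranges: [-2.97, 2.97], [-1.01, 2.36], [0.21, 2.38], [-0.96, 4.11], [0.2, 2.71], [-2.98, 2.98]. Speed limits (rad/s): [2.39, 2.39, 3.14, 3.14, 3.14, 3.14].

INTERFACE

Orientations are given as a unit quaternion [x, y, z, w].
In Python, from bench import move_ptp, servo_line, goto_joints, move_gripper, sleep, inverse_kinematics, capture, PlanningError, close_job, spot_in, silhouettes, current_clock, current_joint_pos, current_qvel, current_joint_torque, current_position, current_orientation, current_force, current_torque, current_finger_gap gives the robot as it stands. Calls block until the motion is done:
- move_ptp(position, orientation): joint-space move of the TCP to a pose.
- servo_line(position, orientation=None, rate=0.15, contact_N=None): straight line of the TCP; orientation=None keeps the orientation; rate is the mean speed in m/s. With contact_N (N) it stops when the force on the tool has changed by that much, and returns True; else False.
- goto_joints(angles): joint-space move.
- move_gripper(opening): finger opening in m; the grip force is fixed at half the most; returns when the fingers have stopped.
- sleep(seconds).
- inverse_kinematics(position, orientation): joint angles nearest the present ones, or None.
- capture(name): name is "scene" or "side" or "wrist"; returns a dict with "image" (480x640x3 uint8, blue, green, red), "range_z" (480x640 float32, m along the optical axis (not along the pixel's ray), 0 where there is no reading), "intrinsics" (3x3 intrinsics, pixels), "R" (3x3) and "t" (3): a world point X has camera coordinates R X + t. Camera axes: x right, y down, z forward; pixel columns grow to the right and rows downward; lengths in m; the calibration is good to about 2 mm. A picture is of the moment at which its call begins.
A pose or a line that the arm cannot do raises PlanningError and nothing moves.
- close_job(): hands the job in, once; it reports no verdict.
Trained networks look in the newest picture that a camera, given by its name, has taken for a name from the list of things; names that differ only in an ending like _2 or _b are one class to them, and where a whole thing is asked for, a point or a joint stands for the part that bears it (a point fixed in the world has none). Each returns a list of dicts, best first, with "conf" (0 to 1); they miss things now and then, are a little off and sometimes report something else, mostly with a low value. They report only what shows in the picture. A call takes as long as a camera call. They do not tell look-alikes from the thing itself.
- spot_in(camera, query): "xy" ([column, row] in pixels, amid what is visible of it).
- silhouettes(camera, query): "region" (480x640 bool, what is visible of it) and "xy" ([column, row] in pixels, amid what is visible of it).
Readings, each from a call of its own:
- current_clock(): time.
- current_joint_pos(): joint angles.
- current_qvel(): joint speeds.
- current_joint_torque(): joint torques, N m.
- current_position(): TCP position.
- current_orientation(): TCP orientation.
- current_force(): force on the tool from outside, world axes, zero at the start.
- current_torque(): the same for the moment, N m.
- current_finger_gap(): finger opening in m.
Only numpy, scipy, OpenCV 4.12 (cv2) and the standard library are available. Lean on these libraries where they do the work, as an engineer would, in place of code of your own. Each camera call takes 0.05 s, during which the arm holds its last target. There are 200 camera calls.

TASK

First press the grey divider down into the sprung clip in the middle of the long red tub, until it stands upright on the tub's floor, before any nut goes into that tub. Then set the three loose nuts (hex, square and wing nut), lying flat and the same way up as now, on the floor of the compartment whose ledge carries the matching glued-on sample: hex and square nut in the two halves of the long tub, wing nut in the square tub. Leave the loose washer, spacer and bolt where they are.

Things in the scene. Friction and masses are not known exactly. Their poses are not given: they have to be found in the camera images.
- divider: Loose grey plastic divider upright in a 14 mm deep slot of a wooden stand (20 mm high): lift it straight out. Plate 78 mm long (own x), 6 thick (own y), 36 tall, with a central grip tab above, 32 long (x), 10 thick (y), from 36 to 64 mm above the lower edge. Both ways round are the same. 40 g. Origin: middle of its lower edge; z up along its height.
- hex_nut: Loose steel hexagon nut lying flat: 30 mm across flats, 34.6 mm across corners, 16 mm high, 18 mm hole; own x and every 60 degrees from it is square to a pair of flats. About 65 g. Origin: centre of its underside, z up. Goes to the clip tub's +y half. (A bolt with a hexagon head stands about too: it is not a nut.)
- square_nut: Loose steel square nut lying flat: 30 by 30 mm, 14 mm high, 18 mm hole; own x and y are square to its sides. About 70 g. Origin: centre of its underside, z up. Goes to the clip tub's -y half.
- wing_nut: Loose steel wing nut lying flat on its hub, wings up: round hub 26 mm across at the bottom and 24 mm at its top, 14 mm high; two wings 5 mm thick along own x, spanning 66 mm in x and reaching 30 mm high. Grip the hub across own y. About 60 g. Origin: centre of its underside, z up. Goes to the plain tub.
- clip_tub: Long open red tub, fixed: outside 96 (own x) by 190 mm (own y), walls 4, rim 30 mm high, floor top at z = 4 mm. Origin: centre of its underside, on the bench. Two ledges, 40 mm out at rim height on its +x side, carry glued-on samples: a hex nut at y = +50 mm (centre of the half for the hex nut), a square nut at y = -50 mm (centre of the half for the square nut). The divider parts the halves.
- clip (a point): Sprung steel clip in the middle of the long tub; point on the tub's floor between its jaws, axes as the tub's. Jaws 30 mm long (x), slot along x, 3 mm apart; they slide apart in y (springs, 4 to 15 N of push) as a plate enters, and flare to about 14 mm apart at 24 mm above the floor; jaws within 12 mm of the middle. Home: divider's length along x, its lower edge on the floor, at this point.
- plain_tub: Square open red tub, fixed: outside 96 by 96 mm, walls 4 mm, rim 30 mm above the bench, floor top at z = 4 mm. Origin: centre of its underside, on the bench. A ledge at rim height on its far (+x) side, 40 mm out, carries a glued-on sample wing nut (up to 60 mm above the bench). Takes the wing nut.
- washer: Loose flat steel washer, 40 mm across, 21 mm hole, 4 mm thick. It does not belong to the job and stays where it is. Origin: centre of its underside, z up. 
- spacer: Loose steel spacer tube standing upright, 26 mm across, 28 mm high. It does not belong to the job and stays where it is. Origin: centre of its underside, z up. 
- bolt: Loose steel bolt standing on its hexagon head: head 30 mm across flats and 12 mm high, threaded shank 16 mm across, 58 mm high in all. It does not belong to the job and stays where it is. Origin: centre of its underside, z up. 
There are look-alikes about, which are no part of the job. What is shaped like the square_nut but green or yellow is not meant.

How it is judged:
On the way:
1. the divider stands fully home in the clip of the long tub, and neither the hex nut, the square nut nor the wing nut is in that tub yet (x of divider in the frame of clip_tub between -0.01 and 0.01 m and y of divider in the frame of clip_tub between -0.004 and 0.004 m and z of divider in the frame of clip_tub between 0.001 and 0.007 m and angle between the y axis of divider and the y axis of clip_tub, either way round below 0.12 rad and angle between divider's own z axis and vertical below 0.12 rad and not (x of hex_nut in the frame of clip_tub between -0.048 and 0.048 m and y of hex_nut in the frame of clip_tub between -0.095 and 0.095 m and z of hex_nut in the frame of clip_tub below 0.028 m) and not (x of square_nut in the frame of clip_tub between -0.048 and 0.048 m and y of square_nut in the frame of clip_tub between -0.095 and 0.095 m and z of square_nut in the frame of clip_tub below 0.028 m) and not (x of wing_nut in the frame of clip_tub between -0.048 and 0.048 m and y of wing_nut in the frame of clip_tub between -0.095 and 0.095 m and z of wing_nut in the frame of clip_tub below 0.028 m)), for 0.2 s.
At the end, for the whole second after the job is handed in: Divider upright in the clip (lower edge within 3 mm of the floor, 4 mm across, 10 mm along, 0.12 rad); each nut on the floor of its sample's compartment, flat within 0.15 rad, same way up, at most 32 mm off its middle (lengthwise in the long tub 30 to 38 mm); all released and at rest (x of divider in the frame of clip_tub between -0.01 and 0.01 m and y of divider in the frame of clip_tub between -0.004 and 0.004 m and z of divider in the frame of clip_tub between 0.001 and 0.007 m and angle between the y axis of divider and the y axis of clip_tub, either way round below 0.12 rad and angle between divider's own z axis and vertical below 0.12 rad and x of hex_nut in the frame of clip_tub between -0.032 and 0.032 m and y of hex_nut in the frame of clip_tub between 0.012 and 0.08 m and z of hex_nut in the frame of clip_tub between 0.001 and 0.008 m and angle between each of hex_nut, square_nut, wing_nut's own z axis and vertical below 0.15 rad and x of square_nut in the frame of clip_tub between -0.032 and 0.032 m and y of square_nut in the frame of clip_tub between -0.08 and -0.012 m and z of square_nut in the frame of clip_tub between 0.001 and 0.008 m and x of wing_nut in the frame of plain_tub between -0.032 and 0.032 m and y of wing_nut in the frame of plain_tub between -0.032 and 0.032 m and z of wing_nut in the frame of plain_tub between 0.001 and 0.008 m and linear speed of each of divider, hex_nut, square_nut, wing_nut below 0.02 m/s and angular speed of each of divider, hex_nut, square_nut, wing_nut below 0.2 rad/s); the robot touches nothing.
It fails at once if the washer is pushed or carried more than 25 mm away or knocked over (distance of washer from where it was at the start of the episode above 0.025 m or angle between washer's own z axis and vertical above 0.6 rad).
It fails at once if the spacer is pushed or carried more than 25 mm away or knocked over (distance of spacer from where it was at the start of the episode above 0.025 m or angle between spacer's own z axis and vertical above 0.6 rad).
It fails at once if the bolt is pushed or carried more than 25 mm away or knocked over (distance of bolt from where it was at the start of the episode above 0.025 m or angle between bolt's own z axis and vertical above 0.6 rad).
It also fails if it takes over 122 s, if anything falls off the work surface, if the arm or the gripper's body presses on something with over 40 N, if the wrist force passes 120 N, or if a joint passes its speed limit or range.

## Working session

There is one attempt and no reset: what is moved stays moved. The work goes in short steps, each a Python script; the robot and the scene stay as the last script left them, time stands still between calls to the robot, and variables do not carry over. Pictures are saved under pics/ and viewed, about 12 in all and at most 16, crops included, and the job is handed in when it is done.

```bash
mkdir -p pics
cat > h.py <<'E'
import numpy as np, cv2
from bench import *
from scipy.spatial.transform import Rotation as Rn
def world(c,u,v,z=None):
    K,R,t=c["intrinsics"],c["R"],np.array(c["t"])
    u=np.atleast_1d(u).astype(float);v=np.atleast_1d(v).astype(float)
    ray=np.stack([(u-K[0,2])/K[0,0],(v-K[1,2])/K[1,1],np.ones_like(u)],1)
    return (ray*np.asarray(z)[:,None]-t)@R
def cloud(c):
    v,u=np.mgrid[:480,:640]
    return world(c,u.ravel(),v.ravel(),c["range_z"].ravel()).reshape(480,640,3)
def q(yaw): # tool down, jaw axis x at yaw
    return (Rn.from_euler('z',yaw)*Rn.from_euler('x',np.pi)).as_quat()
E
python3 - <<'E'
from h import *
for cam in ["scene","side"]:
    c=capture(cam); cv2.imwrite(f"pics/{cam}0.png",c["image"]); P=cloud(c)
    print(cam,"cam pos",-c["R"].T@c["t"])
    for n in ["divider","hex_nut","square_nut","wing_nut","clip_tub","plain_tub","washer","spacer","bolt"]:
        for s in silhouettes(cam,n):
            if s["conf"]<.3: continue
            r=s["region"]&(c["range_z"]>0); p=P[r]
            if len(p)==0: continue
            top=p[p[:,2]>np.percentile(p[:,2],95)-.004]
            print(n,round(s["conf"],2),np.round(s["xy"]),"med",np.median(p,0).round(3),"min",np.percentile(p,2,0).round(3),"max",np.percentile(p,98,0).round(3), "col",np.median(c["image"][s["region"]],0))
E
```

```text
scene cam pos [1.04555157 0.32218131 1.14429914]
divider 0.7 [186. 237.] med [ 0.619 -0.229  0.042] min [ 0.58  -0.247  0.015] max [ 0.649 -0.215  0.072] col [33. 39. 49.]
divider 0.45 [438. 281.] med [0.432 0.331 0.02 ] min [ 0.404  0.319 -0.001] max [0.442 0.343 0.03 ] col [ 84.  100.  105.5]
hex_nut 0.7 [198. 179.] med [ 0.447 -0.322  0.013] min [ 0.432 -0.339 -0.002] max [ 0.462 -0.308  0.019] col [106. 119. 125.]
square_nut 0.73 [471. 260.] med [0.34  0.387 0.011] min [ 0.319  0.368 -0.002] max [0.357 0.406 0.017] col [ 67. 157. 170.]
square_nut 0.7 [375. 258.] med [0.443 0.186 0.013] min [ 0.424  0.168 -0.001] max [0.459 0.203 0.018] col [142.  154.5 162. ]
square_nut 0.69 [325. 201.] med [ 0.347 -0.003  0.011] min [ 0.332 -0.018 -0.003] max [0.362 0.011 0.017] col [34. 70. 29.]
square_nut 0.62 [361. 219.] med [0.356 0.105 0.011] min [ 0.333  0.088 -0.004] max [0.373 0.123 0.018] col [ 56.  111.5 132. ]
square_nut 0.58 [399. 275.] med [0.471 0.258 0.013] min [0.453 0.243 0.002] max [0.487 0.273 0.018] col [ 68. 132.  58.]
wing_nut 0.57 [329. 243.] med [0.458 0.066 0.016] min [0
[... 1984 characters left out ...]
22.] med [0.597 0.267 0.011] min [0.528 0.163 0.001] max [0.662 0.352 0.044] col [ 40.  48. 151.]
clip_tub 0.51 [273. 394.] med [0.425 0.333 0.02 ] min [0.415 0.319 0.002] max [0.436 0.342 0.029] col [63. 71. 76.]
plain_tub 0.94 [252. 222.] med [0.633 0.014 0.016] min [ 0.57  -0.032  0.001] max [0.696 0.064 0.051] col [35. 47. 87.]
washer 0.56 [371. 199.] med [ 0.443 -0.188  0.002] min [ 0.43  -0.205 -0.001] max [ 0.461 -0.178  0.005] col [125. 135. 142.]
spacer 0.97 [271. 393.] med [0.426 0.332 0.02 ] min [ 0.415  0.314 -0.001] max [0.447 0.341 0.029] col [64.5 73.  77.5]
bolt 0.77 [357. 232.] med [ 0.434 -0.046  0.019] min [ 0.422 -0.06   0.002] max [ 0.448 -0.036  0.058] col [58. 65. 70.]
```

View pics/scene0.png

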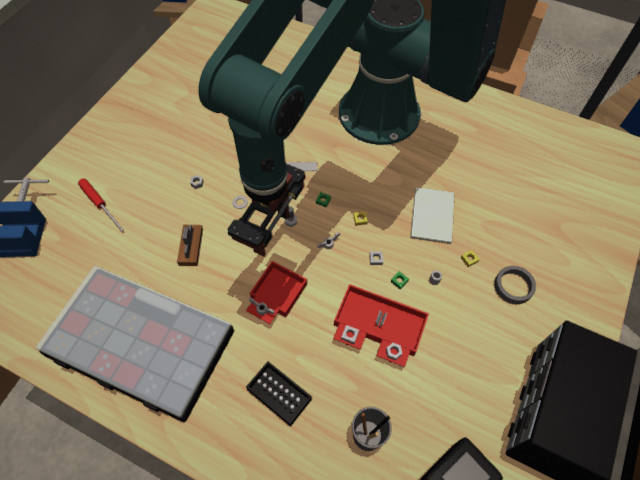

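View pics/side0.png

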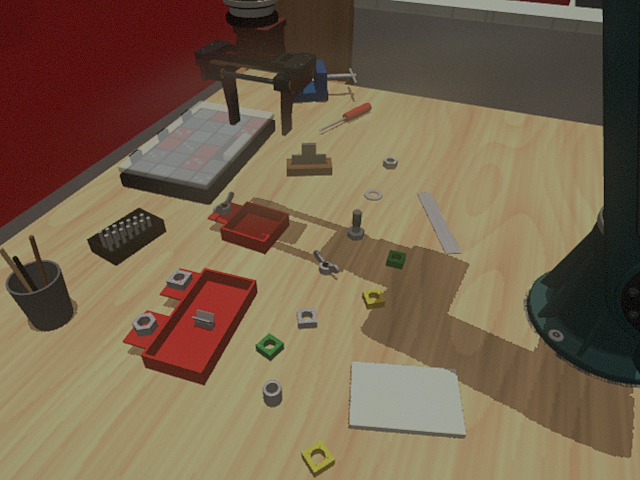

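Grey square nut at scene px (376,258); its look-alikes are green at (400,280) and (324,200), yellow at (361,218) and (471,258), and the glued sample at (350,333). Hex nut is at (197,181), not the bolt at (290,218) or the sample at (395,350). Wing nut is at (330,243), with its sample at (262,308). The divider is in its stand at (188,240). Next I take close wrist views.

Run:
```python
from h import *
import pickle
D={}
for k,p in dict(tub=(.58,.25,.33),nuts=(.45,.12,.3),hex=(.447,-.26,.3),div=(.60,-.23,.28)).items():
    try: move_ptp(p,q(0))
    except PlanningError as e: print(k,e); continue
    c=capture("wrist"); D[k]=c; cv2.imwrite(f"pics/w_{k}.png",c["image"])
    P=cloud(c); print(k,current_position().round(3) if hasattr(current_position(),'round') else current_position(),current_clock(), (-c["R"].T@c["t"]).round(3))
    for n in ["divider","hex_nut","square_nut","wing_nut","clip_tub","plain_tub","spacer","bolt","washer"]:
        for s in silhouettes("wrist",n):
            if s["conf"]<.4: continue
            D.setdefault(k+"_s",[]).append((n,s["conf"],s["xy"],s["region"]))
            p=P[s["region"]&(c["range_z"]>0)]
            if len(p)==0: continue
            top=p[p[:,2]>np.percentile(p[:,2],90)-.004][:,:2]
            r=cv2.minAreaRect((top*1000).astype(np.float32))
            print(n,round(s["conf"],2),np.round(s["xy"]),"z",np.percentile(p[:,2],[5,95]).round(3),"rect",np.round(r[0],1),np.round(r[1],1),round(r[2],1))
pickle.dump(D,open("D.pkl","wb"))
cv2.imwrite("pics/m.png",cv2.resize(np.vstack([np.hstack([D[a]["image"] for a in ("tub","nuts")]),np.hstack([D[a]["image"] for a in ("hex","div")])]),(800,600),interpolation=cv2.INTER_AREA))
```

```text
tub [0.58  0.248 0.329] 2.1083 [0.58  0.335 0.492]
square_nut 0.94 [96. 60.] z [0.003 0.016] rect [337.5 384.5] [30.6 31.4] 55.3
square_nut 0.73 [217. 238.] z [0.002 0.016] rect [439.6 183.1] [29.8 30.2] 27.8
square_nut 0.71 [228. 183.] z [0.001 0.016] rect [468.3 255.7] [30.4 30.3] 72.7
square_nut 0.63 [147. 296.] z [0.    0.016] rect [353.8 102. ] [31.4 29.9] 34.7
wing_nut 0.55 [234. 326.] z [0.002 0.03 ] rect [509.4 146.5] [207.4  18.4] 70.3
wing_nut 0.44 [364. 360.] z [0.003 0.044] rect [639.4  13.3] [ 98.5 136.1] 87.1
clip_tub 0.85 [339. 172.] z [0.003 0.044] rect [601.6 257.2] [136.3 190. ] 4.6
plain_tub 0.83 [362. 357.] z [0.003 0.044] rect [639.2  13.2] [ 98.4 135.9] 86.9
spacer 0.74 [183. 115.] z [0.004 0.03 ] rect [427.8 328.9] [24.6 24.9] 41.4
bolt 0.73 [226. 392.] z [0.002 0.021] rect [439.5 -47.9] [22.1 18.2] 61.6
washer 0.57 [238. 467.] z [0.002 0.006] rect [ 445.6 -194.2] [38.8 36.3] 4.3
nuts [0.452 0.121 0.301] 3.3833 [0.451 0.206 0.463]
divider 0.7 [312. 332.] z [0.001 0.059] rect [437.  -51.5] [16.4 15.7] 46.7
divider 0.65 [446. 457.] z [0.021 0.068] rect [ 613.1 -2
[... 915 characters left out ...]
9 -327.3] [32.2 30.2] 21.1
plain_tub 0.58 [317. 138.] z [0.003 0.006] rect [ 445.7 -196.8] [38.2 37. ] 0.8
bolt 0.68 [317. 252.] z [0.005 0.018] rect [ 445.2 -326.6] [30.7 31.2] 53.9
washer 0.8 [328. 126.] z [0.001 0.006] rect [ 445.7 -195.8] [38.2 39. ] 0.8
div [ 0.599 -0.23   0.28 ] 6.475 [ 0.599 -0.144  0.442]
divider 0.61 [338. 206.] z [0.018 0.071] rect [ 613.9 -235.5] [31.9 10.5] 25.8
hex_nut 0.7 [193. 275.] z [0.002 0.018] rect [ 446.7 -326.4] [32.3 29.1] 82.6
bolt 0.63 [155.  10.] z [0.004 0.057] rect [438.2 -58.4] [15.9  4.6] 5.5
washer 0.82 [169. 162.] z [0.003 0.006] rect [ 447.  -195.8] [38.2 37.5] 78.8
washer 0.55 [339. 207.] z [0.017 0.071] rect [ 613.9 -235.5] [31.9 10.5] 25.8
```

View pics/m.png

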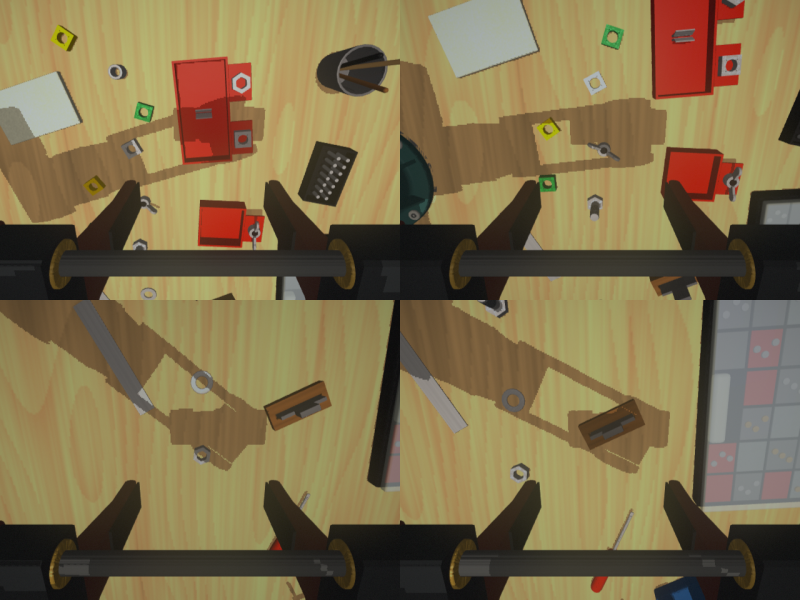

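The 2x2 wrist montage shows the long tub with its clip at about (205,113), yawed about 4.6°. The grey square nut (594,82) is clearly neither green nor yellow. The wing nut is at (603,150), the hex nut at (202,453) and the divider at (610,425), yawed about 25°. I'll get the clip from depth, then pick the divider.

Run:
```python
from h import *
import pickle
D=pickle.load(open("D.pkl","rb"))
for k in ("tub","nuts"):
    P=cloud(D[k]).reshape(-1,3)
    d=P[:,:2]-[.5817,.2556]; a=np.radians(4.6); L=np.c_[d@[np.cos(a),np.sin(a)],d@[-np.sin(a),np.cos(a)]]
    m=(abs(L)<.03).all(1)&(P[:,2]>.015)&(P[:,2]<.035); p=P[m,:2]
    r=cv2.minAreaRect((p*1000).astype(np.float32)); print(k,m.sum(),"clip",r,"med",p.mean(0),"z",P[m,2].max())
    rim=(P[:,2]>.026)&(P[:,2]<.036)&(abs(L[:,0])<.06)&(abs(L[:,1])<.11)
    l=L[rim]; 
    for ax,lo in((0,.048),(1,.095)):
        o=1-ax
        for s in(-1,1):
            w=l[(abs(l[:,ax]-s*(lo-.002))<.008)&(abs(l[:,o])<.04 if ax else abs(l[:,o])<.09)]
            if len(w)>5: print(ax,s,len(w),np.percentile(w[:,ax],[3,50,97]).round(4),"slope",np.polyfit(w[:,o],w[:,ax],1)[0].round(4))
move_gripper(.05)
yaw=np.radians(25.4-90); p=np.array([.6139,-.2355,.16])
move_ptp(p,q(yaw)); p[2]=.037
print(servo_line(p,rate=.1,contact_N=8)); move_gripper(0.0)
print("gap",current_finger_gap(),current_position(),current_clock())
p[2]=.17; servo_line(p,rate=.12)
print("gap",current_finger_gap(),current_force(),current_clock(),current_joint_pos())
c=capture("side"); cv2.imwrite("pics/lift.png",c["image"][:300,150:550])
```

```text
tub 333 clip ((581.494140625, 255.56117248535156), (30.000988006591797, 17.607723236083984), 5.2459564208984375) med [0.58162611 0.25463555] z 0.03138849521111644
0 -1 623 [-0.048  -0.0459 -0.044 ] slope 0.001
0 1 1209 [0.0439 0.0478 0.0534] slope 0.0012
1 -1 292 [-0.0948 -0.0922 -0.0906] slope 0.0005
1 1 308 [0.0911 0.093  0.095 ] slope -0.0011
nuts 504 clip ((581.5313110351562, 255.6449737548828), (30.89936637878418, 17.283409118652344), 3.6251964569091797) med [0.58095466 0.25626959] z 0.03064956157516328
0 -1 773 [-0.0484 -0.0466 -0.0443] slope 0.0007
0 1 1534 [0.0433 0.0471 0.0534] slope -0.0025
1 -1 340 [-0.0948 -0.0926 -0.0908] slope -0.0011
False
gap 0.009762488865989969 [ 0.61389262 -0.23550247  0.03696737] 10.8083
gap 0.00993032881988698 [-1.00467459  0.31666775  0.36418021] 12.0667 [-4.71318192e-01  4.87657524e-01  1.43827643e+00  3.34445173e-05
  1.21738686e+00  6.56173347e-01]
```

View pics/lift.png

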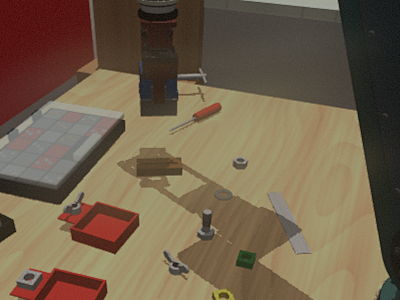

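The divider is lifted clear: the stand is empty at (160,167) in the crop and the gap is 9.9 mm. Next I press it into the clip.

Run:
```python
from h import *
yaw=np.radians(4.6-90); p=np.array([.5816,.2556,.17])
move_ptp(p,q(yaw)); p[2]=.075; servo_line(p,rate=.1)
f0=np.array(current_force())
for z in (.06,.05,.042,.035,.032):
    p[2]=z; h=servo_line(p,rate=.04,contact_N=45); print(z,h,current_position().round(4),(np.array(current_force())-f0).round(1),round(current_finger_gap(),4))
    if h: break
move_gripper(.04); p[2]=.15; servo_line(p,rate=.12)
# look from slightly -y so that clip is in view
p2=[.5816,.20,.25]; move_ptp(p2,q(0)); c=capture("wrist"); cv2.imwrite("pics/clip.png",c["image"])
P=cloud(c).reshape(-1,3); m=(P[:,2]>.034)&(abs(P[:,0]-.5816)<.043)&(abs(P[:,1]-.2556)<.03)
h=P[m]; print("top",np.percentile(h[:,2],[2,50,98]))
t=h[h[:,2]>np.percentile(h[:,2],95)-.004][:,:2]; print(cv2.minAreaRect((t*1000).astype(np.float32)),current_clock())
pl=h[h[:,2]<.045][:,:2]; print(cv2.minAreaRect((pl*1000).astype(np.float32)))
```

```text
0.06 False [0.5813 0.2555 0.0596] [-0.5 -0.1  1.7] 0.01
0.05 False [0.5813 0.2553 0.0496] [-0.3 -0.2  0.6] 0.0096
0.042 False [0.5816 0.2556 0.0417] [ 0.6  0.2 -1. ] 0.0099
0.035 False [0.5819 0.2557 0.0349] [0.8 0.3 1.2] 0.0099
0.032 False [0.5823 0.2558 0.0344] [-4.2 -1.9 20.7] 0.0096
top [0.06844943 0.34783327 0.35465   ]
((581.60107421875, 230.49049377441406), (9.793329238891602, 85.9918441772461), 89.98472595214844) 20.1083
((581.462646484375, 257.3463134765625), (77.75360870361328, 8.14471435546875), 4.600180625915527)
```

View pics/clip.png

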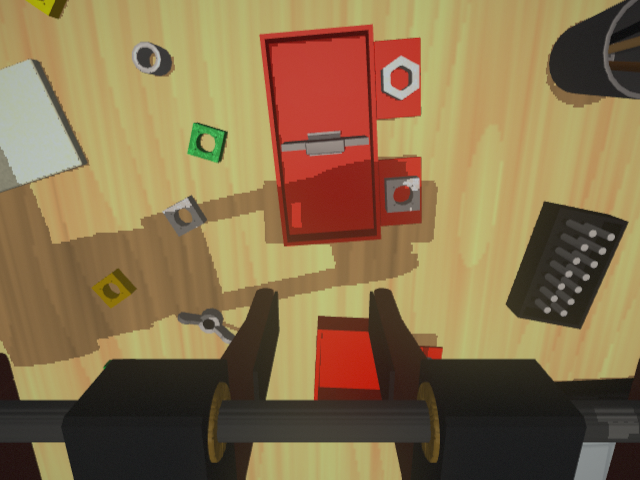

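The divider is seated: it hit a firm floor stop of 20 N at TCP z=34.4 mm, the image shows it straight in the clip at about (325,145), and its plate yaw is 4.6°. Next is the grey square nut at (184,215) in this view, whose neighbours are green (207,142) and yellow (113,289).

```bash
cat >> h.py <<'E'
def pick(xy,yaw,op=.05,z=.004):
    move_gripper(op); p=np.array([*xy,.11]); move_ptp(p,q(yaw)); p[2]=z
    print("hit",servo_line(p,rate=.1,contact_N=8),current_position().round(4)); move_gripper(0.)
    zz=current_position()[2]; p[2]=.15; servo_line(p,rate=.15); print("gap",round(current_finger_gap(),4),"t",current_clock()); return zz
def place(xy,yaw,z,op):
    p=np.array([*xy,.15]); move_ptp(p,q(yaw)); print("gap",round(current_finger_gap(),4))
    p[2]=.06; servo_line(p,rate=.15); p[2]=z+.003
    print("hit",servo_line(p,rate=.05,contact_N=6),current_position().round(4)); move_gripper(op)
    p[2]=.15; servo_line(p,rate=.12); print("t",current_clock())
A=np.radians(4.6); T=np.array([.5816,.2556]); ex=np.array([np.cos(A),np.sin(A)]); ey=np.array([-ex[1],ex[0]])
E
python3 - <<'E'
from h import *
z=pick((.4392,.1829),np.radians(27.7))
place(T-.0505*ey,A,z+.004,.042)
move_ptp([.5,.16,.30],q(0)); c=capture("wrist"); cv2.imwrite("pics/sq.png",c["image"])
P=cloud(c)
for n in ("square_nut","wing_nut","divider"):
  for s in silhouettes("wrist",n):
    p=P[s["region"]&(c["range_z"]>0)]
    if s["conf"]<.3 or len(p)==0: continue
    top=p[p[:,2]>np.percentile(p[:,2],90)-.004]; r=cv2.minAreaRect((top[:,:2]*1000).astype(np.float32)); d=np.array(r[0])/1000-T
    print(n,round(s["conf"],2),np.round(s["xy"]),"topz",np.median(top[:,2]).round(4),np.round(r[0],1),np.round(r[1],1),round(r[2],1),"tub",(d@ex).round(4),(d@ey).round(4))
E
```

```text
hit False [0.4397 0.183  0.0044]
gap 0.0295 t 24.1083
gap 0.0299
hit False [0.5859 0.2053 0.0116]
t 28.3667
square_nut 0.8 [286.  93.] topz 0.0147 [468.2 255.7] [29.5 30. ] 73.4 tub -0.113 0.0092
square_nut 0.77 [412. 155.] topz 0.0186 [585.3 205.3] [30.1 30. ] 4.0 tub -0.0003 -0.0504
square_nut 0.74 [204. 320.] topz 0.0144 [345.1  -6.5] [30.6 31.4] 4.1 tub -0.2567 -0.2422
square_nut 0.56 [200. 236.] topz 0.0146 [353.9 102.1] [31.2 30. ] 34.8 tub -0.2392 -0.1347
wing_nut 0.91 [285. 269.] topz 0.0282 [454.2  62.5] [ 5.9 64.9] 61.9 tub -0.1425 -0.1823
divider 0.68 [407.  99.] topz 0.0684 [581.4 256.4] [32.1  9.9] 4.2 tub -0.0001 0.0008
```

View pics/sq.png

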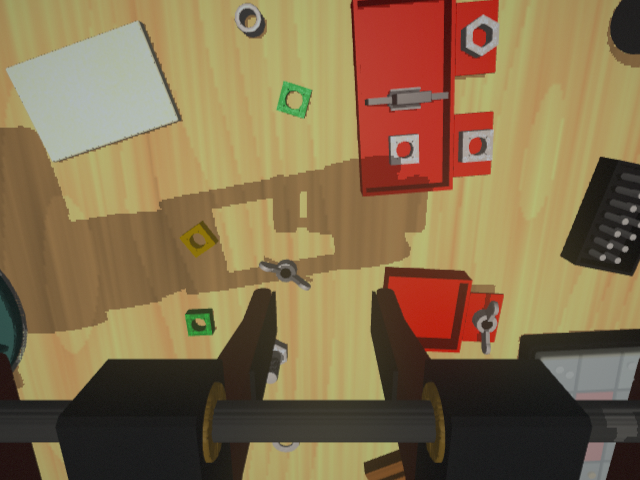

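The square nut lies flat at (404,150) in the -y half, and the divider top is at 68 mm, so it is home. Next are the wing nut at (285,270), then the hex nut.

Run:
```python
from h import *
z=pick((.4543,.0626),np.radians(62.2),op=.045)
if current_finger_gap()<.02: raise SystemExit("no grip")
place((.6193,.0143),np.radians(87),z+.004,.04)
z=pick((.4462,-.3267),np.radians(-7.1))
if current_finger_gap()<.025: raise SystemExit("no grip")
place(T+.0505*ey,A,z+.004,.042)
move_ptp([.56,.12,.32],q(0)); c=capture("wrist"); cv2.imwrite("pics/end.png",c["image"])
P=cloud(c); B=np.radians(-3)
for n in ("square_nut","wing_nut","hex_nut","divider"):
  for s in silhouettes("wrist",n):
    p=P[s["region"]&(c["range_z"]>0)]
    if s["conf"]<.3 or len(p)==0: continue
    top=p[p[:,2]>np.percentile(p[:,2],90)-.004]; r=cv2.minAreaRect((top[:,:2]*1000).astype(np.float32)); d=np.array(r[0])/1000-T
    print(n,round(s["conf"],2),np.round(s["xy"]),"topz",np.median(top[:,2]).round(4),np.round(r[0],1),np.round(r[1],1),round(r[2],1),"tub",(d@ex).round(4),(d@ey).round(4))
print(current_clock())
```

```text
hit False [0.4547 0.0626 0.0044]
gap 0.0236 t 33.5833
gap 0.0236
hit False [0.6196 0.0143 0.0116]
t 37.975
hit False [ 0.4466 -0.327   0.0045]
gap 0.0298 t 42.5917
gap 0.0297
hit False [0.5778 0.3061 0.0117]
t 48.5083
square_nut 0.94 [233.  58.] topz 0.0146 [468.3 255.7] [29.7 30.4] 72.6 tub -0.113 0.0092
square_nut 0.91 [357. 112.] topz 0.0186 [585.5 205.2] [29.9 29.9] 4.7 tub -0.0001 -0.0505
square_nut 0.86 [152. 207.] topz 0.0146 [354.2 102.2] [31.6 29.9] 34.4 tub -0.239 -0.1347
square_nut 0.63 [160. 286.] topz 0.0145 [345.1  -6.8] [30.8 31. ] 3.8 tub -0.2568 -0.2426
square_nut 0.31 [369. 271.] topz 0.0325 [619.7  15.4] [ 5.6 63.7] 86.7 tub 0.0187 -0.2425
wing_nut 0.64 [372. 274.] topz 0.0324 [618.8  15.9] [ 4.3 61.9] 87.3 tub 0.0179 -0.242
hex_nut 0.8 [339.  17.] topz 0.0207 [577.5 299.7] [22.7 29.3] 89.8 tub -0.0006 0.0443
hex_nut 0.63 [226. 322.] topz 0.0583 [437.8 -51.2] [15.  15.6] 3.9 tub -0.1679 -0.2942
divider 0.61 [347.  57.] topz 0.0685 [581.5 256.3] [31.8 10.2] 4.0 tub -0.0 0.0007
49.75
```

View pics/end.png

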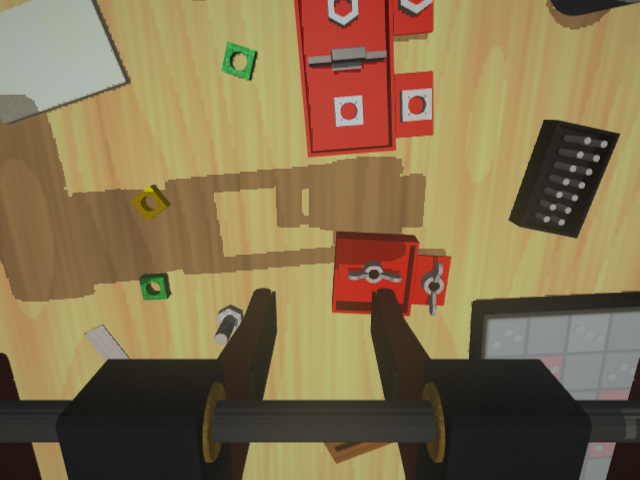

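All three nuts lie flat: hex at (342,9), cut off by the image edge but level at its top, square at (349,111) and wing at (374,273). The divider is home at (347,58). Handing in.

```bash
python3 -c "
from bench import *
print(current_force(),current_clock()); close_job()"
```

```text
[-0.94377201  0.84196037  0.46195714] 49.75
the job is handed in; nothing more can be done
```

The job is handed in at 49.75 s of the 122 s allowed. I pressed the divider into the clip before any nut went into the tub, then placed the square, wing and hex nuts in their matching compartments.

Last wrist-camera check:

| Part | Distance from the middle of its place | Top height | Expected top height |
|---|---|---|---|
| Divider | within 1 mm of the clip point, yaw 4.0° against the tub's 4.6° | 68.5 mm | 68 mm |
| Square nut (long tub, -y half) | about 0.5 mm | 18.6 mm | 18 mm |
| Wing nut (plain tub) | about 1–2 mm | 32–33 mm | 34 mm |
| Hex nut (long tub, +y half) | not measured directly | 20.7 mm | 20 mm |

- **Hex nut:** the image edge cut it off in that view, so its position rests on where the gripper released it (0.5 mm from the half's middle) and on its level top.
- **Wing nut:** its median top height reads 1–2 mm low because the measurement averages over the wing tops; the picture shows it flat.
- **Washer, spacer and bolt:** I kept the arm clear of them. The bolt was still standing in place in the last view; the washer and spacer were not checked again at the end.

No check failed. The forces and finger gaps I read during the job were normal.

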